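# Release the last swing bolt of a casting pressure pot

## Robot

A 7-joint arm with a two-finger parallel gripper is mounted at the origin on the work surface. World frame = base frame: x ahead of the robot, y to its left, z up, the work surface at z = 0. Lengths are in m, angles in rad, forces in N, time in s.
With the tool pointing down it reaches from about 0.4 to 0.85 m from the base axis. Payload 10.4 kg.
Tool frame: the origin (TCP) lies at the very end of the fingers, on their centre line; the grasp point (between the pads) lies 19 mm behind it; z points along the fingers, y is the direction in which the jaws open and shut (so a half turn about z gives the same grasp; the last joint's range is limited). The gripper opens to 85 mm and grips with 20 to 120 N. Pads are 22 mm wide; open, the fingers measure 114 mm over their backs; the gripper's body (76 mm by 85 mm) begins 54 mm behind the grasp point. The pads swing forward as they close: fully open they stand 13 mm farther back than shut.
Start: joints at [1.316, 0.332, -0.065, 1.46, 0.022, 1.35, -0.088], TCP at [0.144, -0.608, 0.231] pointing down, gripper open.
Joint ranges: [-2.6, 2.6], [-0.5, 2.12], [-1.47, 1.34], [0.16, 2.42], [-1.27, 4.41], [0.06, 2.06], [-2.6, 2.6]. Speed limits (rad/s): [2.22, 2.22, 2.79, 2.79, 3.14, 3.14, 3.14].

## Interface

Orientations are given as a unit quaternion [w, x, y, z].
In Python, from cell import sensors, eyes, robot gives the robot as it stands. The module is installed in compiled form; this text tells all that it offers.
- The arm moves only by the tool apply_moves, never from a script. Its argument "plan" is a list of rows, each a list of 7 numbers: the shift along the world's x, y, z in cm, then the turn, a rotation vector about the world's x, y, z in degrees, then the opening, from 0 (shut) to 1 (fully open). A call has 1 to 10 rows; each row is the pose to reach, as a shift and turn from the pose measured when the call began; what a row does not reach only later rows make up. A row lasts 1/8 s, in which the tool goes at most 62.5 mm and 10.7 degrees, less where a joint would pass 70% of its speed; a pose out of reach is approached as far as the arm can. A call with a gripper value outside its range is refused whole. The fingers move at their own pace and stop on an object; "newtons" is the grip in N (left out, the last holds). Time passes only in rows, so rows that repeat a pose let the fingers close. It gives the time, the measured TCP pose, the force and the opening at its end, in the units of the state.
- sensors.read_state(): the state, without advancing time (a new reading comes with each control period).
- eyes.get_image(name): name is "side" or "top"; returns a dict with "img" (480x640x3 uint8, red, green, blue), "intrinsics" (3x3 intrinsics, pixels), "view" (4x4, takes a point from world to camera coordinates). Camera axes: x right, y down, z forward; pixel columns grow to the right and rows downward; lengths in m; the calibration is good to about 2 mm. A picture is of the moment at which its call begins. There is no depth.
- robot.finish_job(): hands the job in, once; it reports no verdict.
The state is a dict: "time_s": time; "qpos": joint angles; "qd": joint speeds; "joint_efforts": joint torques, N m; "eef_pos": TCP position; "orientation": TCP orientation; "wrist_force": force on the tool from outside, world axes, zero at the start; "wrist_torque": the same for the moment, N m; "width": finger opening in m.
Only numpy, scipy, OpenCV 4.12 (cv2) and the standard library are available. Lean on these libraries where they do the work, as an engineer would, in place of code of your own. Each camera call takes 0.05 s, during which the arm holds its last target.

## Task

Only one swing bolt still holds the lid of the resin-casting pressure pot: slacken its wing nut just until it will pass over the lip of its lug, with no more than 4.5 mm of gap under it so that it stays ready to clamp again, then swing the bolt out of the lug's slot and down until it lies level or lower. Never force the bolt or its nut against the lug (feel for it and turn the nut further if it binds), leave the lid seated, and do not disturb the other things on the bench.

Things in the scene. Friction and masses are not known exactly. Their poses are not given: they have to be found in the camera images.
- pot: Grey cast 2-litre pressure pot fixed to the bench: upright cylinder 150 mm across, lid seat 149 mm above the bench. Origin: centre of its underside, z up. Its +x axis points from the pot's centre to the clamp that is still fastened; the two other clamps, 120 degrees either side, are already swung out and hang down.
- lid: Loose grey cast lid on the pot, 160 mm across, 1.5 to 2.2 kg. Origin: centre of its underside (149 mm above the bench); axes as the pot's. Gauge and valve stand on its middle, within 46 mm of the centre, up to 78 mm above its underside; elsewhere nothing is higher than 24 mm above its underside. Three forked lugs stick out of the rim to a radius of 117 mm.
- lug_seat (a point): Point on the lid: on the fastened bolt's axis, at the flat top of its lug, 165 mm above the bench; axes as the pot's. Lug 46 mm wide, 16 mm thick, with a slot 13.5 mm wide, open outwards (+x). A 2 mm high lip, 14 to 17 mm outwards of this point, across both prongs, stops a nut that is not slack enough. Prying there multiplies the hand's force about five times: stay under 30 N on the lug.
- eyebolt: The fastened swing bolt, steel, 12 mm thick, 93 mm long. Origin: centre of its eye, on the hinge pin, 100 mm from the pot's axis and 90 mm above the bench; z runs up the bolt to the nut. It turns only about its y axis (level), outwards to the pot's +x, at most 2.5 rad from upright. Stiff eye: it stays where left and needs 2 to 3 N at the nut. In the slot: 0.75 mm play to each side and inwards.
- wing_nut: Grey cast wing nut with a captive washer. Origin: on the bolt's axis at the washer's underside, 75 mm from the eye's centre when tight; z along the bolt. Right-hand coarse thread: anticlockwise from above it loosens and climbs about 8 mm a turn, drag 0.25 Nm. It starts anywhere from tight to 2.2 mm slack. How much gap it needs to pass the lip is found by feel; never more than 4.5 mm.
- nut_grip (a point): Point on the wing nut, on its axis, 29 mm above its origin, midway between the wings; same axes. Two upright wings stand along its x axis, either way: 60 mm from tip to tip, 8 mm thick (in y), from 11 mm below this point to 11 mm above it, with a V gap between them, about 11 mm wide at this height, narrower below. Below them the hub, 25 mm across, its top 11 mm below this point; the bolt's end stays below that.
- mixing_cup: White plastic mixing cup, 72 mm across the rim, 75 mm tall, standing beside the pot. Origin: centre of the underside.
- mould: Pale two-part silicone mould block with two rubber bands, 75 x 55 x 42 mm, beside the pot. Origin: centre of the underside.
- resin_jar: Grey jar with white cap, 80 mm across, 110 mm tall. Origin: centre of the underside.
- spool: Small black-flanged spool lying flat, 100 mm across, 40 mm tall. Origin: centre of the underside.
- scraper: Scraper with black handle lying flat, about 165 mm long, 18 mm tall. Origin: on the underside, near its middle.
- wrench: Steel open-ended wrench lying flat. Origin: on the underside.
- printed_gear: Green printed gear lying flat, 64 mm across, 10 mm tall. Origin: centre of the underside.

How it is judged:
On the way:
1. the wing nut is slackened (at least 2.5 mm up the bolt from its tight place) while the bolt still stands upright in the slot (z of wing_nut in the frame of eyebolt above 0.0775 m and angle between eyebolt's own z axis and vertical below 0.12 rad), for 0.1 s.
At the end, for the whole second after the job is handed in: The bolt is out of the slot and lies level or lower (its axis at least 85 degrees from upright), at rest; the nut is still on it, no more than 4.6 mm up from its tight place; the lid is still seated, within 6 mm of where it was; the other things stand where they stood (angle between eyebolt's own z axis and vertical above 1.48 rad and angular speed of eyebolt below 0.05 rad/s and z of wing_nut in the frame of eyebolt below 0.0796 m and distance of lid from where it was at the start of the episode below 0.006 m and angle between lid's own z axis and vertical below 0.04 rad); the robot touches nothing.
It fails at once if the bolt or its nut is forced against the lid's lug with more than 30 N (contact force between eyebolt and lid above 30 N).
It fails at once if the lid is shifted by more than 6 mm or lifted off its seat on one side (distance of lid from where it was at the start of the episode above 0.006 m or angle between lid's own z axis and vertical above 0.04 rad).
It fails at once if the nut is backed off more than 4.6 mm from its tight place (z of wing_nut in the frame of eyebolt above 0.0796 m).
It fails at once if another thing on the bench is moved by more than 20 mm (distance of any of mixing_cup, mould, resin_jar, spool, scraper, wrench, printed_gear from where it was at the start of the episode above 0.02 m).
It also fails if it takes over 64 s, if anything falls off the work surface, if the arm or the gripper's body presses on something with over 40 N, if the wrist force passes 120 N, or if a joint passes its speed limit or range.

## Working session

There is one attempt and no reset: what is moved stays moved. The work goes in short steps, Python scripts to look and compute and a tool call to move; the robot and the scene stay as the last step left them, time stands still between calls to the robot, and variables do not carry over. Pictures are saved under pics/ and viewed, and the job is handed in when it is done.

Besides the shell and the picture viewer there is one more tool, called after "Request:" in YAML: its name, and indented under it one key for each argument. apply_moves: Moves the arm, as the interface text tells. Its arguments: {"type":"object","properties":{"plan":{"type":"array"},"newtons":{"type":"number"}},"required":["plan"]}

```bash
mkdir -p pics; ls
python3 - <<'E'
from cell import sensors, eyes, robot
import cv2
s=sensors.read_state(); print(s)
for n in("side","top"):
    d=eyes.get_image(n); cv2.imwrite(f"pics/{n}0.png",d["img"][:,:,::-1]); print(n,d["intrinsics"],d["view"])
E
```

```text
pics
{'time_s': 0.0, 'qpos': array([ 1.31637233,  0.33285861, -0.06474081,  1.46096894,  0.02160963,
        1.34988193, -0.08846814]), 'qd': array([ 1.31715745e-03, -1.21494724e-04,  1.24812482e-03,  9.32527310e-04,
        1.48692816e-03, -2.08562719e-04,  3.58426254e-06]), 'joint_efforts': array([-6.34016924e-04, -6.25442719e+01,  4.82147885e-02, -3.91598332e+01,
        1.61087624e-02,  1.00320615e-02, -2.07365240e-06]), 'eef_pos': array([ 0.14352294, -0.60790481,  0.23051113]), 'orientation': array([-7.01216619e-04,  9.93284027e-01,  1.15699338e-01, -1.13227623e-04]), 'wrist_force': array([-0.35737434, -0.68216675,  0.74579026]), 'wrist_torque': array([-0.00861888, -0.01518464,  0.01621701]), 'width': 0.085569741597332}
side [[559.80386282   0.         310.17071759]
 [  0.         559.80386282 244.45520848]
 [  0.           0.           1.        ]] [[-0.76815753 -0.64024277 -0.0048173   0.45078181]
 [-0.44743891  0.54218453 -0.71122033  0.39615986]
 [ 0.45796554 -0.5441738  -0.70295265  1.11451016]
 [ 0.          0.          0.          1.        ]]
top [[516.83647751   0.         322.74343257]
 [  0.         516.83647751 235.38124954]
 [  0.           0.           1.        ]] [[-0.02740995 -0.99958641  0.00870114 -0.0128022 ]
 [-0.98228767  0.02531947 -0.1856606   0.61414149]
 [ 0.18536351 -0.01363597 -0.98257541  1.26312648]
 [ 0.          0.          0.          1.        ]]
```

View pics/side0.png

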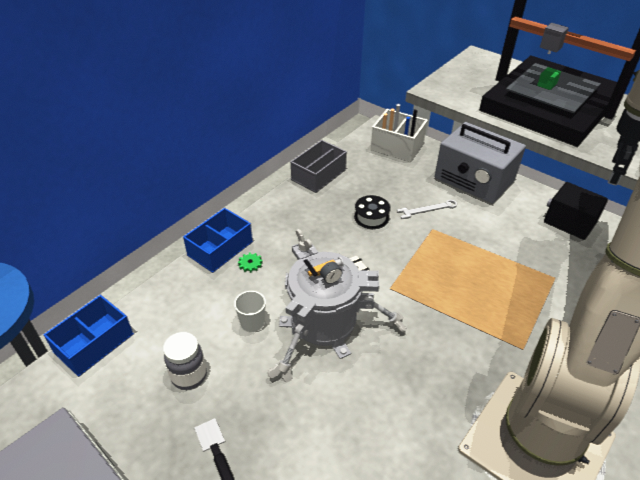

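View pics/top0.png

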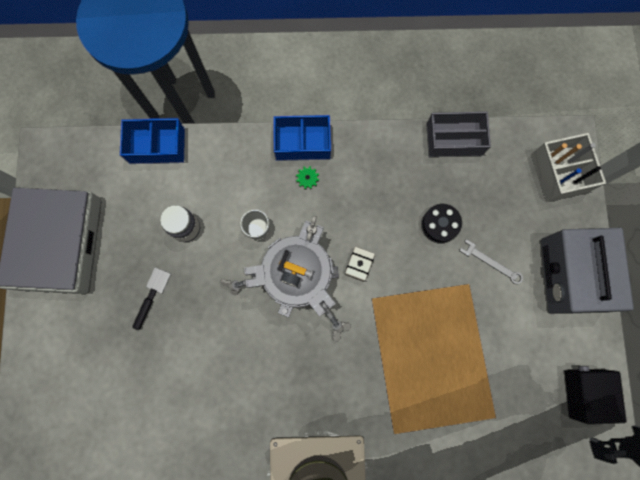

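Run:
```python
import cv2
a=cv2.imread("pics/top0.png")[200:350,220:400]; cv2.imwrite("pics/t0z.png",cv2.resize(a,None,fx=4,fy=4,interpolation=cv2.INTER_CUBIC))
a=cv2.imread("pics/side0.png")[220:390,250:420]; cv2.imwrite("pics/s0z.png",cv2.resize(a,None,fx=3.5,fy=3.5,interpolation=cv2.INTER_CUBIC))
```

```text
(no output)
```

View pics/t0z.png

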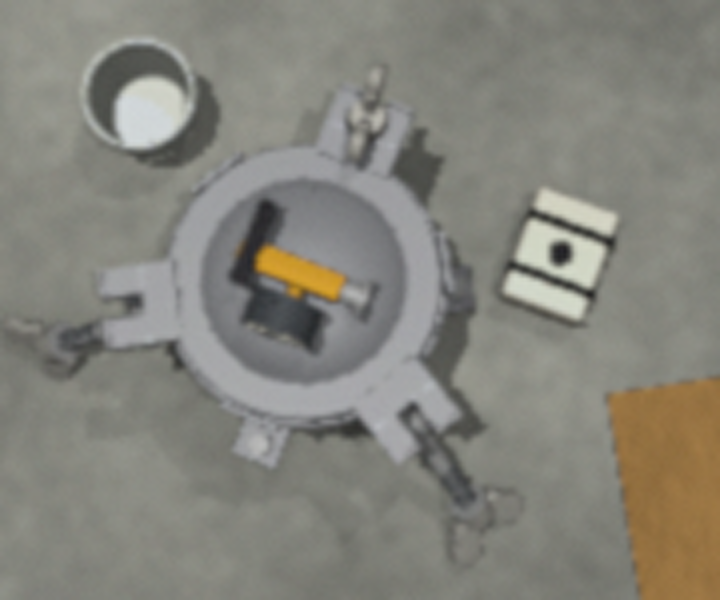

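View pics/s0z.png

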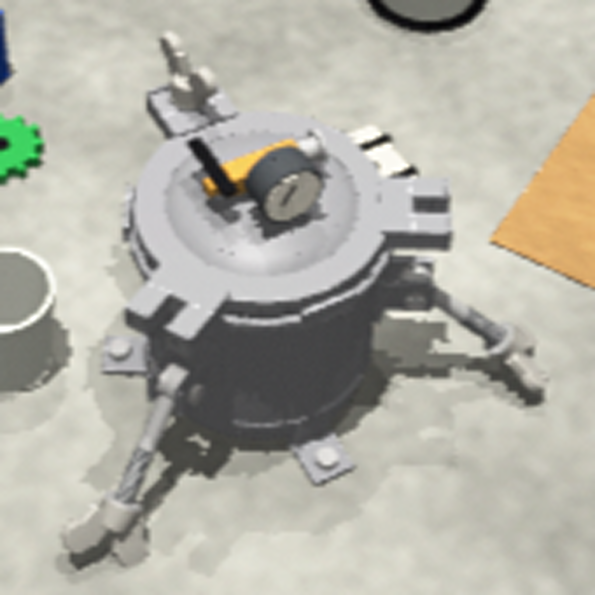

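```bash
cat > h.py <<'E'
import numpy as np, cv2
from scipy.optimize import least_squares
K={'side':np.array([[559.80386282,0,310.17071759],[0,559.80386282,244.45520848],[0,0,1]]),
'top':np.array([[516.83647751,0,322.74343257],[0,516.83647751,235.38124954],[0,0,1]])}
V={'side':np.array([[-0.76815753,-0.64024277,-0.0048173,0.45078181],[-0.44743891,0.54218453,-0.71122033,0.39615986],[0.45796554,-0.5441738,-0.70295265,1.11451016]]),
'top':np.array([[-0.02740995,-0.99958641,0.00870114,-0.0128022],[-0.98228767,0.02531947,-0.1856606,0.61414149],[0.18536351,-0.01363597,-0.98257541,1.26312648]])}
def proj(n,P):
    P=np.atleast_2d(P); c=P@V[n][:,:3].T+V[n][:,3]; u=c@K[n].T; return u[:,:2]/u[:,2:]
def ray(n,uv,z):
    d=np.linalg.inv(K[n])@np.array([uv[0],uv[1],1]); R=V[n][:,:3]; o=-R.T@V[n][:,3]; d=R.T@d
    return o+d*(z-o[2])/d[2]
def pot2w(p,P):
    c,s=np.cos(p[2]),np.sin(p[2]); P=np.atleast_2d(P)
    return np.c_[p[0]+c*P[:,0]-s*P[:,1],p[1]+s*P[:,0]+c*P[:,1],P[:,2]]
E
cat > fit.py <<'E'
from h import *
t=np.array([[338,90],[411,110],[101,272],[107,347],[404,460],[462,412]])/4+[220,200]
a=np.radians([0,120,240]); M=[]
for k in a:
    for y in(23,-23):
        M.append([np.cos(k)*.117-np.sin(k)*y/1e3,np.sin(k)*.117+np.cos(k)*y/1e3,.165])
M=np.array(M)
f=lambda p:(proj('top',pot2w(p,M))-t).ravel()
r=least_squares(f,[.6,.05,0]); print(r.x,np.degrees(r.x[2]),f(r.x).reshape(-1,2).round(2))
p=r.x; np.save('pot.npy',p)
rv=lambda R,z:np.array([[R*np.cos(q),R*np.sin(q),z] for q in np.linspace(0,2*np.pi,60)])
for n,(x0,y0,w,h,f_) in {'top':(220,200,180,150,4),'side':(250,220,170,170,3.5)}.items():
    im=cv2.resize(cv2.imread(f'pics/{n}0.png')[y0:y0+h,x0:x0+w],None,fx=f_,fy=f_,interpolation=cv2.INTER_CUBIC)
    def L(P,c):
        q=((proj(n,pot2w(p,P))-[x0,y0]+.5)*f_-.5).round().astype(int); cv2.polylines(im,[q.reshape(-1,1,2)],False,c,1)
    L(rv(.08,.149),(0,0,255)); L(rv(.08,.165),(0,255,0)); L(rv(.0125,.165)+[.1,0,0],(255,0,0)); L(np.array([[.1,0,.09],[.1,0,.165],[.1,0,.194]]),(255,255,0)); L(rv(.03,.205)+[.1,0,0],(255,0,255))
    for k in range(3): L(M[[2*k,2*k+1]],(0,255,0))
    cv2.imwrite(f'pics/ov_{n}.png',im)
n=pot2w(p,[.1,0,.194])[0];print('nut',n)
for nn in 'mixing_cup',: pass
for lab,uv,z in(('cup',(256,223),.075),('mould',(361,264),.042),('jar',(176,219),.11),('gear',(307,178),.01)): print(lab,ray('top',uv,z))
E
python3 fit.py
```

```text
[ 0.51370762  0.03644516 -0.38892408] -22.283708111026865 [[  0.41  -2.26]
 [  0.43  -0.46]
 [  1.9   19.85]
 [ -2.28 -18.56]
 [ 14.86 -12.02]
 [-15.21  12.85]]
nut [ 0.60623938 -0.00147415  0.194     ]
cup [0.6465073  0.13901965 0.075     ]
mould [ 0.53943801 -0.12524515  0.042     ]
jar [0.65400334 0.33144953 0.11      ]
gear [0.78156015 0.00845224 0.01      ]
```

```bash
sed -i 's/\[101,272\],\[107,347\],\[404,460\],\[462,412\]/[107,347],[101,272],[462,412],[404,460]/' fit.py; sed -i 's/n=pot2w/n_=pot2w/;s/,n)$/,n_)/' fit.py; python3 fit.py
```

```text
[ 0.51352831  0.03647509 -0.39037549] -22.366868226078083 [[ 0.47 -2.17]
 [ 0.48 -0.35]
 [ 0.36  1.1 ]
 [-0.79  0.19]
 [ 0.3   0.11]
 [-0.79  0.97]]
nut [ 0.60600494 -0.00157848  0.194     ]
cup [0.6465073  0.13901965 0.075     ]
mould [ 0.53943801 -0.12524515  0.042     ]
jar [0.65400334 0.33144953 0.11      ]
gear [0.78156015 0.00845224 0.01      ]
```

View pics/ov_top.png

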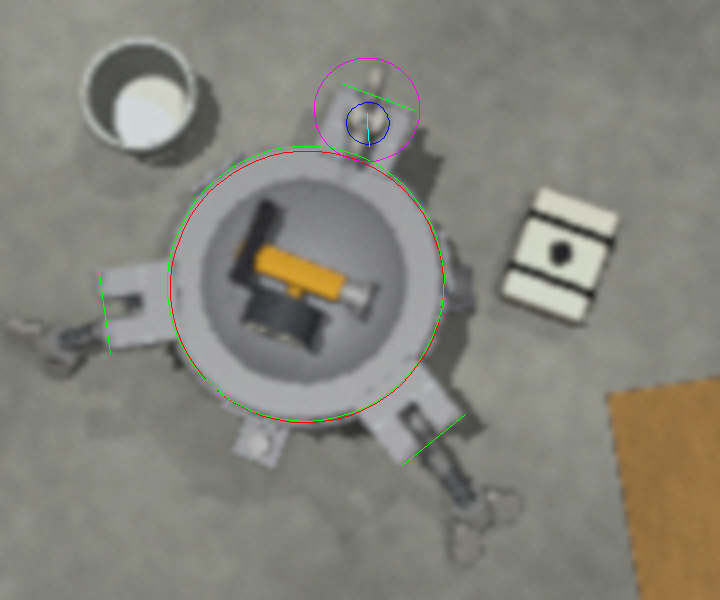

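View pics/ov_side.png

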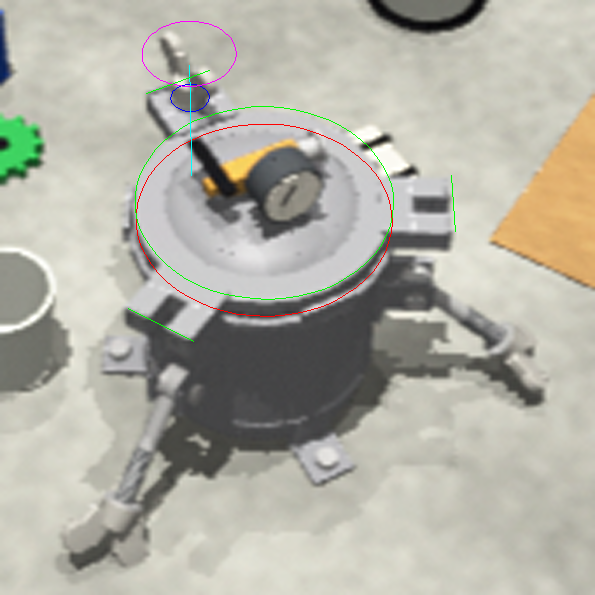

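```bash
cat > fit2.py <<'E'
from h import *
exec(open('fit.py').read().split('f=lambda')[0].split('import *')[1])
t=(np.array([[337,89],[412,108],[106,348],[101,272],[462,412],[404,460]])+.5)/4-.5+[220,200]
s=(np.array([[147,93],[203,72],[192,338],[129,309],[449,181],[449,231]])+.5)/3.5-.5+[250,220]
def g(p,full=0):
    a=proj('top',pot2w(p,M))-t+p[3:5]; b=proj('side',pot2w(p,M))-s+p[5:7]
    return (a,b) if full else np.r_[a.ravel(),b.ravel(),p[3:]/1.]
r=least_squares(g,[.51,.036,-.39,0,0,0,0],loss='soft_l1'); print(r.x.round(4),np.degrees(r.x[2])); print(*[q.round(2) for q in g(r.x,1)])
p=r.x; np.save('pot.npy',p[:3]); print('nut',pot2w(p,[.1,0,.194]))
# wing tips: top zoom (375,72),(357,160); at z~.205
for z in(.2,):
  A=[ray('top',(np.array(c)+.5)/4-.5+[220,200]+0*p[3:5],z) for c in((375,74),(357,157))]
  print(A,np.degrees(np.arctan2(*(A[0]-A[1])[[1,0]])),np.linalg.norm(A[0]-A[1]),(A[0]+A[1])/2)
E
python3 fit2.py
```

```text
[ 0.5149  0.0372 -0.3885 -0.103  -0.0267  0.0697  0.2965] -22.262263526440996
[[ 0.58 -2.14]
 [ 0.09 -0.1 ]
 [ 0.59  0.72]
 [-0.85  0.07]
 [ 0.29 -0.19]
 [-0.78  0.69]] [[-0.84  0.19]
 [ 0.95 -0.43]
 [-0.17  1.06]
 [-1.01 -0.03]
 [ 0.02 -1.5 ]
 [ 1.1   0.06]]
nut [[ 0.60740818 -0.00066015  0.194     ]]
[array([ 0.62744891, -0.0068193 ,  0.2       ]), array([0.57945242, 0.00455834, 0.2       ])] -13.335902191194341 0.049326596982643474 [ 0.60345066 -0.00113048  0.2       ]
```

Run:
```python
import cv2
a=cv2.imread("pics/top0.png")[205:255,285:345]; b=cv2.resize(a,None,fx=10,fy=10,interpolation=cv2.INTER_CUBIC); cv2.imwrite("pics/n0.png",b)
a=cv2.imread("pics/side0.png")[222:272,280:340]; b=cv2.resize(a,None,fx=10,fy=10,interpolation=cv2.INTER_CUBIC); cv2.imwrite("pics/n1.png",b)
```

```text
(no output)
```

View pics/n0.png

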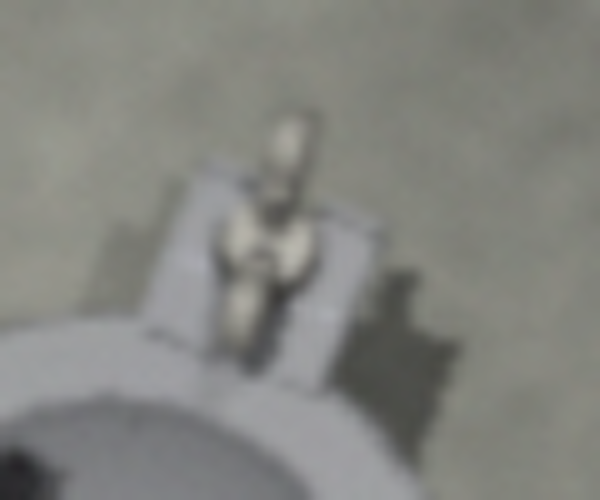

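View pics/n1.png

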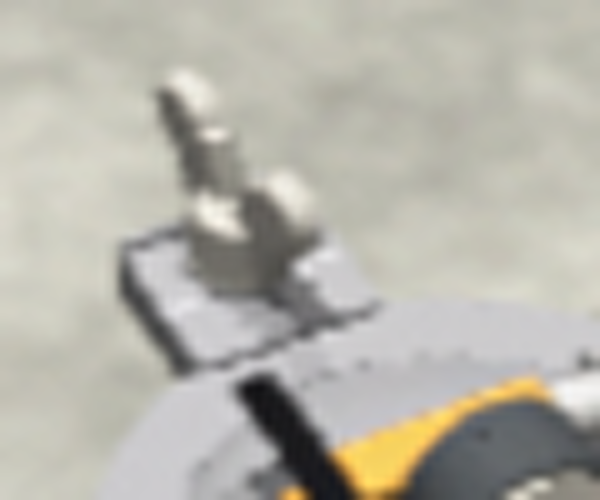

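Run:
```python
from h import *
p=np.load('pot.npy')
for n,o in(('top',(285,205)),('side',(280,222))):
    for lab,P in dict(seat=[.1,0,.165],hubtop=[.1,0,.184],grip=[.1,0,.195],out=[.13,0,.206],inn=[.07,0,.206],yp=[.1,.03,.206],ym=[.1,-.03,.206],scr=[.13,0,.165],out60=[.16,0,.165]).items():
        print(n,lab,((proj(n,pot2w(p,P))-o+.5)*10).round())
```

```text
top seat [[266. 253.]]
top hubtop [[265. 237.]]
top grip [[264. 227.]]
top out [[311.  97.]]
top inn [[216. 339.]]
top yp [[140. 171.]]
top ym [[387. 263.]]
top scr [[311. 136.]]
top out60 [[356.  21.]]
side seat [[236. 259.]]
side hubtop [[235. 199.]]
side grip [[234. 164.]]
side out [[172.  48.]]
side inn [[296. 212.]]
side yp [[113. 173.]]
side ym [[352.  85.]]
side scr [[176. 178.]]
side out60 [[118. 100.]]
```

Run:
```python
from h import *
T=lambda c:(np.array(c))/10-.5+[285,205]
S=lambda c:(np.array(c))/10-.5+[280,222]
for z in(.195,.2,.206):
    a=[ray('top',T(c),z) for c in((293,110),(237,355))]; b=[ray('side',S(c),z) for c in((184,72),(291,180))]
    for q in(a,b): print(z,q[0][:2].round(4),q[1][:2].round(4),'mid',((q[0]+q[1])/2)[:2].round(4),np.linalg.norm(q[0]-q[1]).round(4),np.degrees(np.arctan2(*(q[0]-q[1])[[1,0]])).round(1))
```

```text
0.195 [ 0.6347 -0.0079] [0.5778 0.0062] mid [ 0.6063 -0.0009] 0.0587 -14.0
0.195 [ 0.6358 -0.0165] [ 0.5943 -0.0049] mid [ 0.615  -0.0107] 0.0431 -15.6
0.2 [ 0.6336 -0.0079] [0.5769 0.0061] mid [ 0.6052 -0.0009] 0.0584 -14.0
0.2 [ 0.6322 -0.0125] [ 0.5909 -0.001 ] mid [ 0.6116 -0.0067] 0.0429 -15.6
0.206 [ 0.6322 -0.008 ] [0.5758 0.0061] mid [ 0.604  -0.0009] 0.0581 -14.0
0.206 [ 0.628  -0.0077] [0.5869 0.0037] mid [ 0.6075 -0.002 ] 0.0426 -15.6
```

Request:
apply_moves:
  plan:
    - [2,3,3,0,0,-4,0.6]
    - [7,9,6,0,0,-10,0.6]
    - [12,15,8,0,0,-15,0.6]
    - [16,21,8,0,0,-20,0.6]
    - [20,26,8,0,0,-27.3,0.5]
    - [24,31,8,0,0,-27.3,0.4]
    - [28,36,8,0,0,-27.3,0.4]
    - [32,41,8,0,0,-27.3,0.4]
    - [36,46,8,0,0,-27.3,0.4]
    - [40,52,8,0,0,-27.3,0.4]
  newtons: 20

```text
time_s: 1.35
eef_pos: [0.5064, -0.1388, 0.3104]
orientation: [-0.001, 0.992, -0.122, -0.0]
wrist_force: [0.6, -0.6, -0.1]
width: 0.0344
```

Request:
apply_moves:
  plan:
    - [4,6,0,0,0,0,0.4]
    - [8,11,0,0,0,0,0.4]
    - [10,13.8,-1,0,0,0,0.4]
    - [10,13.8,-4,0,0,0,0.4]
    - [10,13.8,-6,0,0,0,0.4]
    - [10,13.8,-6,0,0,0,0.4]
    - [10,13.8,-6,0,0,0,0.4]

```text
time_s: 2.22
eef_pos: [0.6067, -0.0009, 0.2513]
orientation: [-0.001, 0.992, -0.122, 0.0]
wrist_force: [0.1, 0.5, -0.2]
width: 0.0345
```

```bash
cat > look.py <<'E'
import sys,cv2
from cell import sensors,eyes
s=sensors.read_state(); print(s['time_s'],s['eef_pos'].round(5),s['qpos'].round(3),s['wrist_force'].round(2),s['wrist_torque'].round(3),s['width'])
k=sys.argv[1]
for n in sys.argv[2:]:
    im=eyes.get_image(n)['img'][:,:,::-1]
    x,y,w,h=(250,170,120,100) if n=='top' else (240,190,120,100)
    cv2.imwrite(f'pics/{n}{k}.png',im); cv2.imwrite(f'pics/{n}{k}z.png',cv2.resize(im[y:y+h,x:x+w],None,fx=6,fy=6,interpolation=cv2.INTER_CUBIC))
E
python3 look.py 1 side top
```

```text
2.225 [ 0.60673 -0.00088  0.25131] [ 0.414  0.345 -0.623  1.457  0.2    1.403 -2.03 ] [ 0.1   0.46 -0.2 ] [-0.014 -0.019 -0.034] 0.03450798038834692
```

View pics/side1z.png

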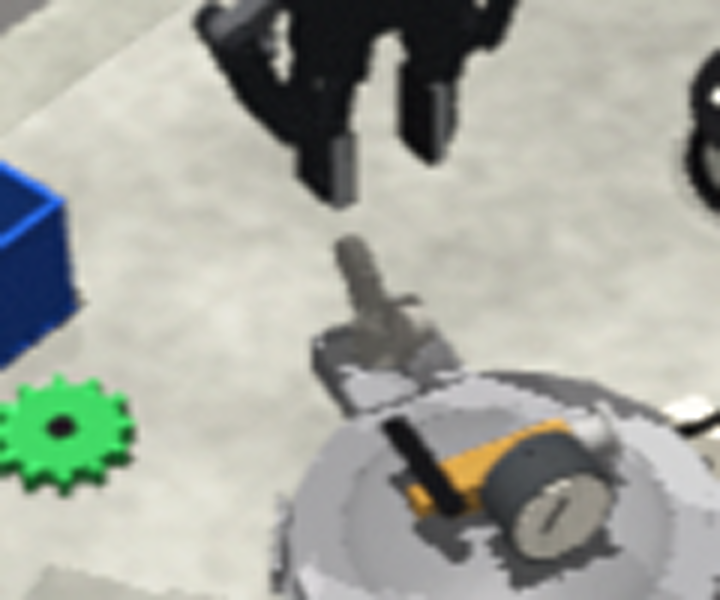

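View pics/top1z.png

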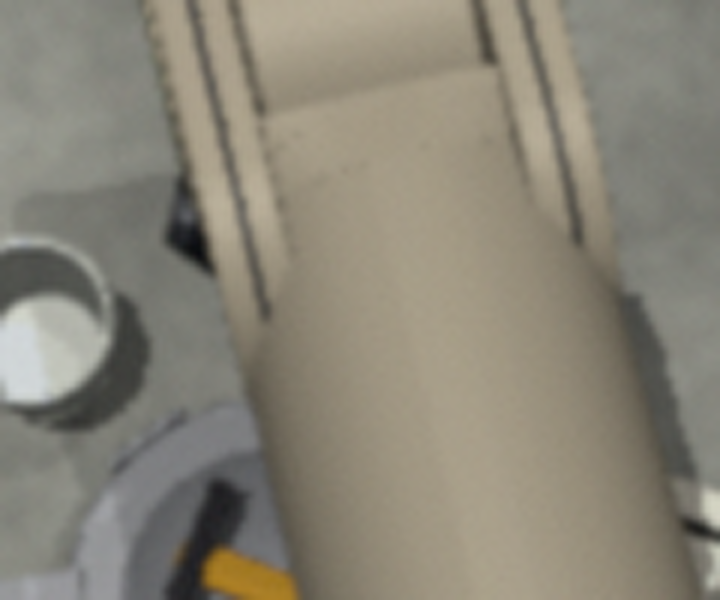

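Request:
apply_moves:
  plan:
    - [0,0,-2,0,0,0,0.4]
    - [0,0,-4,0,0,0,0.4]
    - [0,0,-5.2,0,0,0,0.4]
    - [0,0,-6.1,0,0,0,0.4]
    - [0,0,-6.1,0,0,0,0.4]
    - [0,0,-6.1,0,0,0,0.3]

```text
time_s: 3.08
eef_pos: [0.6072, -0.0007, 0.1912]
orientation: [-0.001, 0.992, -0.122, 0.001]
wrist_force: [-0.2, 0.6, 0.1]
width: 0.0252
```

```bash
python3 look.py 2 side
```

```text
3.075 [ 0.6072  -0.00075  0.19116] [ 0.412  0.381 -0.615  1.542  0.225  1.288 -2.049] [-0.19  0.63  0.09] [-0.075 -0.     0.029] 0.02520531913651592
```

View pics/side2z.png

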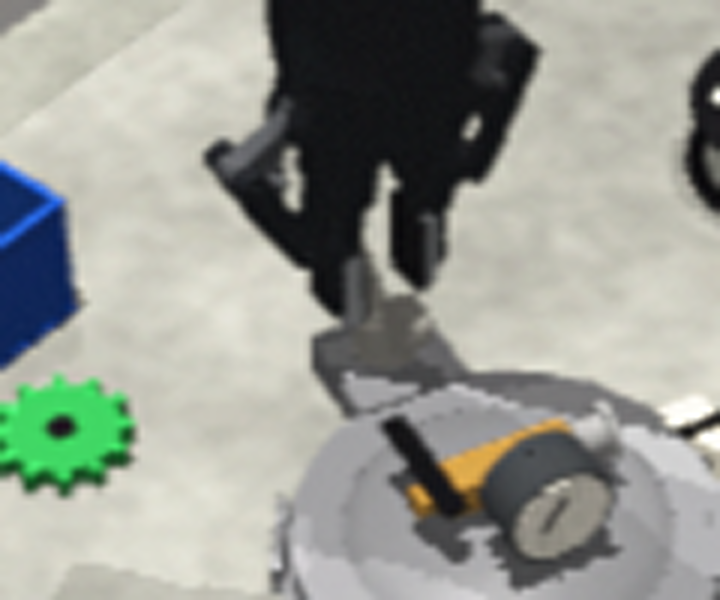

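Request:
apply_moves:
  plan:
    - [0,0,0,0,0,0,0.2]
    - [0,0,0,0,0,0,0.15]
    - [0,0,0,0,0,0,0.1]
    - [0,0,0,0,0,0,0.05]
    - [0,0,0,0,0,0,0.05]
    - [0,0,0,0,0,0,0.05]

```text
time_s: 3.88
eef_pos: [0.6073, -0.0012, 0.1915]
orientation: [-0.001, 0.992, -0.123, 0.002]
wrist_force: [-1.5, -2.9, 4.2]
width: 0.0073
```

```bash
python3 look.py 3 side
```

```text
3.875 [ 0.60734 -0.00116  0.19147] [ 0.412  0.38  -0.615  1.541  0.225  1.288 -2.049] [-1.5  -2.86  4.24] [-0.629  0.235 -0.217] 0.007257965061169759
```

View pics/side3z.png

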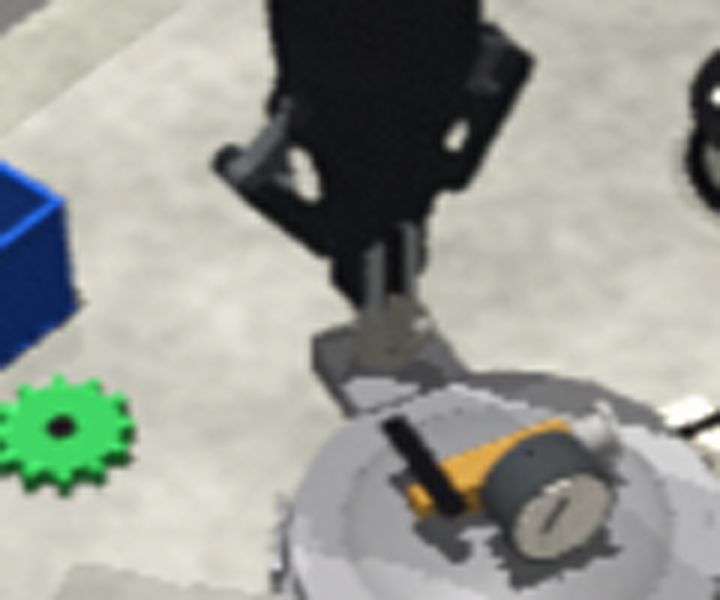

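Request:
apply_moves:
  plan:
    - [0,-0.05,0,0,0,0,0.16]
    - [0,-0.08,0,0,0,0,0.16]
    - [0,-0.08,-0.3,0,0,0,0.16]
    - [0,-0.08,-0.55,0,0,0,0.16]
    - [0,-0.08,-0.7,0,0,0,0.16]
    - [0,-0.08,-0.8,0,0,0,0.16]
    - [0,-0.08,-0.8,0,0,0,0.16]

```text
time_s: 4.8
eef_pos: [0.6073, -0.0019, 0.1836]
orientation: [-0.001, 0.992, -0.123, 0.002]
wrist_force: [-0.7, 0.3, 1.5]
width: 0.0139
```

Request:
apply_moves:
  plan:
    - [0,0,-0.1,0,0,0,0.16]
    - [0,0,-0.15,0,0,0,0.16]
    - [0,0,-0.15,0,0,0,0.16]

```text
time_s: 5.18
eef_pos: [0.6075, -0.0019, 0.1833]
orientation: [-0.0, 0.992, -0.123, 0.002]
wrist_force: [-4.8, -0.2, 10.6]
width: 0.0136
```

Request:
apply_moves:
  plan:
    - [0,0,0.5,0,0,0,0.16]
    - [1.2,-0.3,0.5,0,0,0,0.16]
    - [2.52,-0.63,0.5,0,0,0,0.16]
    - [2.52,-0.63,0.5,0,0,0,0.16]
    - [2.52,-0.63,-0.1,0,0,0,0.16]
    - [2.52,-0.63,-0.6,0,0,0,0.16]
    - [2.52,-0.63,-1.1,0,0,0,0.16]
    - [2.52,-0.63,-1.4,0,0,0,0.16]
    - [2.52,-0.63,-1.4,0,0,0,0.16]

```text
time_s: 6.3
eef_pos: [0.6326, -0.0082, 0.1691]
orientation: [-0.0, 0.992, -0.123, 0.002]
wrist_force: [-0.7, 0.2, -0.0]
width: 0.0134
```

```bash
python3 look.py 4 side
```

```text
6.3 [ 0.63256 -0.00817  0.16908] [ 0.392  0.451 -0.598  1.499  0.26   1.269 -2.053] [-0.67  0.25 -0.03] [ 0.091 -0.018  0.008] 0.013428204481866114
```

View pics/side4z.png

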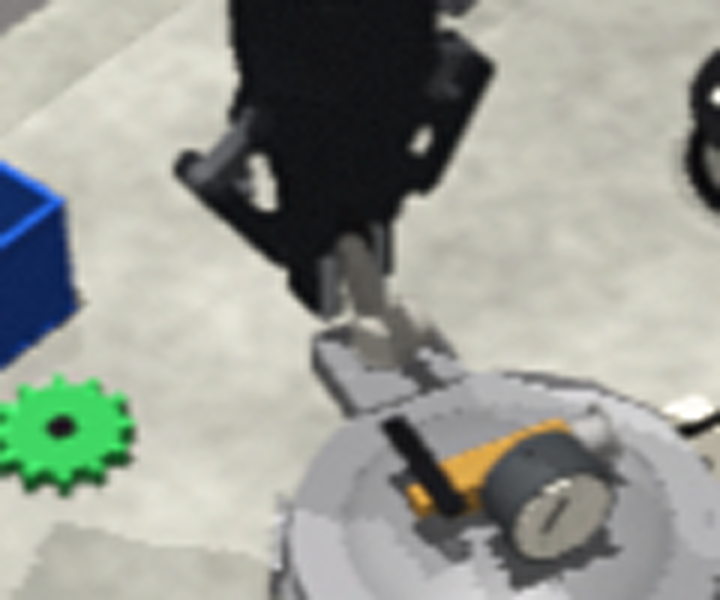

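Request:
apply_moves:
  plan:
    - [0,0,-0.15,0,0,0,0.16]
    - [0,0,-0.3,0,0,0,0.16]
    - [0,0,-0.35,0,0,0,0.16]
    - [0,0,-0.35,0,0,0,0.16]

```text
time_s: 6.85
eef_pos: [0.6327, -0.0082, 0.1658]
orientation: [-0.0, 0.992, -0.123, 0.002]
wrist_force: [-0.8, -0.4, 1.1]
width: 0.0139
```

Request:
apply_moves:
  plan:
    - [0,0,-0.1,0,0,0,0.16]
    - [0,0,-0.15,0,0,0,0.16]
    - [0,0,-0.15,0,0,0,0.16]

```text
time_s: 7.22
eef_pos: [0.633, -0.0082, 0.1646]
orientation: [-0.0, 0.992, -0.123, 0.002]
wrist_force: [1.4, -0.3, 2.6]
width: 0.0134
```

Request:
apply_moves:
  plan:
    - [0,0,0.5,0,0,0,0.16]
    - [-0.27,0.07,0.6,0,0,0,0.16]
    - [-0.27,0.07,0.6,0,0,0,0.16]
    - [-0.27,0.07,0.35,0,0,0,0.16]
    - [-0.27,0.07,0.15,0,0,0,0.16]
    - [-0.27,0.07,0.15,0,0,0,0.16]

```text
time_s: 7.98
eef_pos: [0.6305, -0.0074, 0.1668]
orientation: [-0.0, 0.992, -0.123, 0.003]
wrist_force: [-2.0, -0.9, 5.9]
width: 0.0135
```

Request:
apply_moves:
  plan:
    - [0,0,0.8,0,0,0,0.16]
    - [0,0,2.2,0,0,0,0.16]
    - [-1.3,0.3,2.2,0,0,0,0.16]
    - [-2.5,0.57,2.2,0,0,0,0.16]
    - [-2.5,0.57,2.2,0,0,0,0.16]
    - [-2.5,0.57,2.2,0,0,0,0.05]
    - [-2.5,0.57,2.2,0,0,0,0.05]
    - [-2.5,0.57,2.2,0,0,0,0.05]
    - [-2.5,0.57,2.2,0,0,0,0.05]
  newtons: 60

```text
time_s: 9.1
eef_pos: [0.6056, -0.0013, 0.1889]
orientation: [-0.001, 0.992, -0.123, 0.003]
wrist_force: [-1.5, 4.5, 4.6]
width: 0.0055
```

```bash
python3 look.py 5
```

```text
9.1 [ 0.6056  -0.00128  0.18889] [ 0.415  0.377 -0.616  1.552  0.224  1.279 -2.048] [-1.47  4.53  4.59] [ 0.939  0.389 -0.254] 0.005494559814016605
```

Request:
apply_moves:
  plan:
    - [0,0.03,0.02,0,0,8,0.05]
    - [0,0.03,0.04,0,0,16,0.05]
    - [0,0.03,0.05,0,0,24,0.05]
    - [0,0.03,0.07,0,0,32,0.05]
    - [0,0.03,0.07,0,0,32,0.05]

```text
time_s: 9.72
eef_pos: [0.6058, -0.0013, 0.1896]
orientation: [-0.001, 0.988, 0.155, 0.002]
wrist_force: [-0.4, 2.1, 3.4]
width: 0.0058
```

```bash
cat >> look.py <<'E'
q=s['orientation']; import math; print('jaw yaw-ish(wing)',2*math.degrees(math.atan2(q[2],q[1])))
E
python3 look.py 6 side
```

```text
9.725 [ 0.60575 -0.00125  0.18957] [ 0.482  0.398 -0.706  1.546  0.262  1.29  -1.516] [-0.42  2.1   3.44] [0.472 0.266 0.004] 0.005845237440174528
jaw yaw-ish(wing) 17.8624164350007
```

View pics/side6z.png

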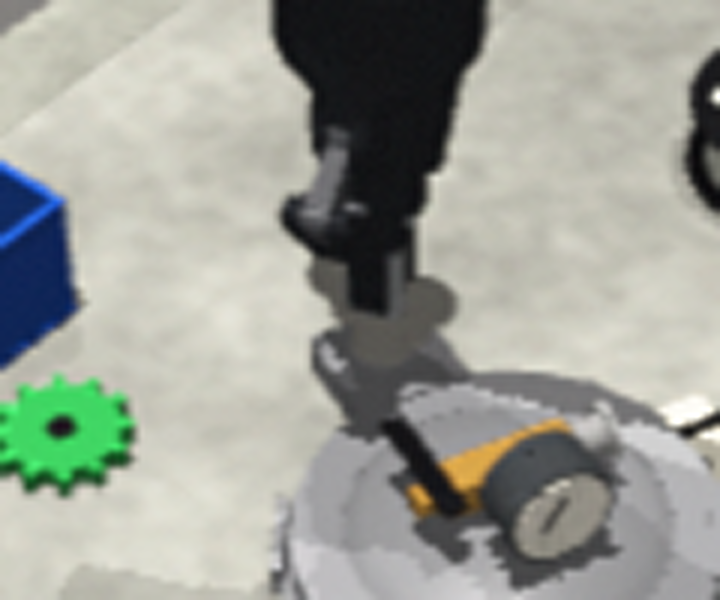

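Request:
apply_moves:
  plan:
    - [0,0.02,0.02,0,0,8,0.05]
    - [0,0.02,0.04,0,0,17,0.05]
    - [0,0.02,0.06,0,0,25,0.05]
    - [0,0.02,0.08,0,0,34,0.05]
    - [0,0.02,0.1,0,0,42,0.05]
    - [0,0.02,0.11,0,0,50,0.05]
    - [0,0.02,0.11,0,0,50,0.05]

```text
time_s: 10.65
eef_pos: [0.6059, -0.0011, 0.1907]
orientation: [-0.002, 0.831, 0.556, 0.002]
wrist_force: [-0.2, 2.4, 3.1]
width: 0.0055
```

```bash
python3 look.py 7
```

```text
10.65 [ 0.60591 -0.00115  0.19067] [ 0.585  0.443 -0.854  1.535  0.335  1.317 -0.697] [-0.16  2.37  3.14] [ 0.477  0.098 -0.031] 0.00548726469380409
jaw yaw-ish(wing) 67.54853208457355
```

Request:
apply_moves:
  plan:
    - [0,0.02,0.02,0,0,9,0.05]
    - [0,0.02,0.04,0,0,18,0.05]
    - [0,0.02,0.06,0,0,27,0.05]
    - [0,0.02,0.08,0,0,36,0.05]
    - [0,0.02,0.1,0,0,45,0.05]
    - [0,0.02,0.12,0,0,53,0.05]
    - [0,0.02,0.12,0,0,53,0.05]

```text
time_s: 11.52
eef_pos: [0.606, -0.0011, 0.1918]
orientation: [-0.003, 0.498, 0.867, 0.001]
wrist_force: [-0.4, 2.0, 4.8]
width: 0.0056
```

```bash
python3 look.py 8 side
```

```text
11.525 [ 0.60596 -0.00109  0.19183] [ 0.687  0.511 -1.022  1.524  0.436  1.358  0.156] [-0.36  1.95  4.79] [0.466 0.335 0.008] 0.005575106663835304
jaw yaw-ish(wing) 120.25668200907998
```

View pics/side8z.png

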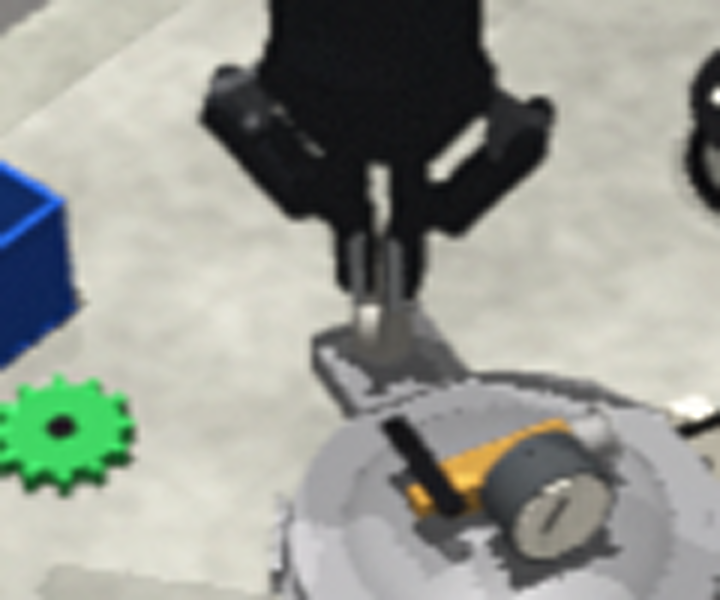

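Request:
apply_moves:
  plan:
    - [0,0,0,0,0,0,0.16]
    - [0,0,0,0,0,0,0.16]
    - [0,0,-0.25,0,0,0,0.16]
    - [0,0,-0.45,0,0,0,0.16]
    - [0,0,-0.6,0,0,0,0.16]
    - [0,0,-0.65,0,0,0,0.16]
    - [0,0,-0.65,0,0,0,0.16]

```text
time_s: 12.45
eef_pos: [0.6062, -0.0012, 0.1862]
orientation: [-0.002, 0.499, 0.867, 0.001]
wrist_force: [-3.1, -0.8, 7.0]
width: 0.0135
```

```bash
python3 look.py 9
```

```text
12.45 [ 0.6062  -0.0012   0.18623] [ 0.685  0.515 -1.019  1.531  0.44   1.348  0.152] [-3.07 -0.83  6.99] [-0.292  0.558 -0.014] 0.01350776632112578
jaw yaw-ish(wing) 120.165614350204
```

Request:
apply_moves:
  plan:
    - [0,0,0.2,0,0,0,0.16]
    - [0,0,0.4,0,0,0,0.05]
    - [0,0,0.4,0,0,0,0.05]
    - [0,0,0.4,0,0,0,0.05]
    - [0,0,0.42,0,0,8,0.05]
    - [0,0,0.44,0,0,15,0.05]
    - [0,0,0.45,0,0,22,0.05]
    - [0,0,0.45,0,0,22,0.05]

```text
time_s: 13.45
eef_pos: [0.606, -0.0012, 0.1902]
orientation: [-0.003, 0.325, 0.946, 0.0]
wrist_force: [2.1, 1.2, -8.3]
width: 0.006
```

```bash
python3 look.py 10 side
```

```text
13.45 [ 0.60597 -0.0012   0.19018] [ 0.726  0.547 -1.093  1.523  0.487  1.375  0.505] [ 2.07  1.21 -8.33] [ 0.178 -0.444 -0.   ] 0.006033820573298822
jaw yaw-ish(wing) 142.1272010973269
```

View pics/side10z.png

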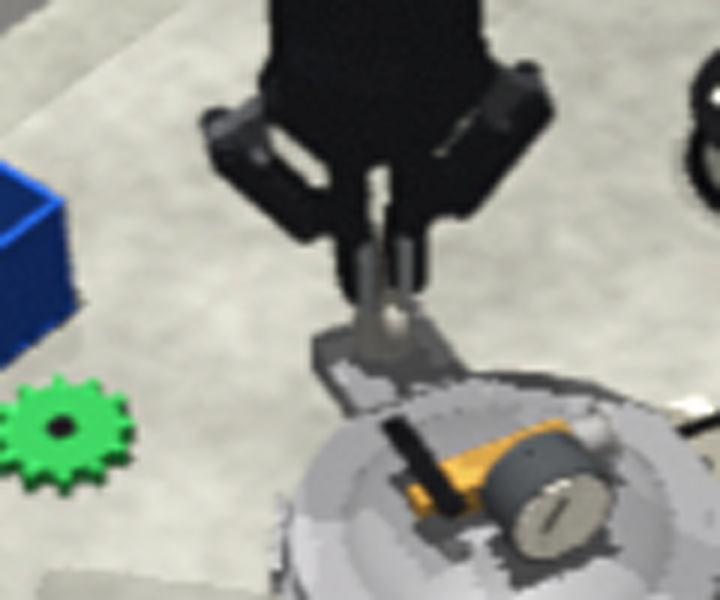

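Request:
apply_moves:
  plan:
    - [0.08,-0.03,-0.05,0.19,0.46,0,0.05]
    - [0.16,-0.07,-0.05,0.38,0.93,0,0.05]
    - [0.24,-0.1,-0.05,0.57,1.4,0,0.05]
    - [0.32,-0.13,-0.05,0.76,1.85,0,0.05]
  newtons: 40

```text
time_s: 14.0
eef_pos: [0.6092, -0.0025, 0.1898]
orientation: [-0.021, 0.325, 0.945, 0.001]
wrist_force: [-2.4, 1.3, -3.0]
width: 0.0058
```

```bash
python3 look.py 11
```

```text
14.0 [ 0.60921 -0.00248  0.1898 ] [ 0.706  0.579 -1.081  1.483  0.483  1.416  0.512] [-2.41  1.29 -2.99] [ 0.139  0.262 -0.061] 0.005823918424820268
jaw yaw-ish(wing) 142.00982312783992
```

Request:
apply_moves:
  plan:
    - [0.08,-0.03,-0.01,0.19,0.46,0,0.05]
    - [0.16,-0.07,-0.01,0.38,0.93,0,0.05]
    - [0.24,-0.1,-0.01,0.57,1.4,0,0.05]
    - [0.32,-0.13,-0.02,0.76,1.85,0,0.05]
    - [0.4,-0.17,-0.03,0.95,2.3,0,0.05]
    - [0.48,-0.2,-0.03,1.14,2.78,0,0.05]

```text
time_s: 14.75
eef_pos: [0.614, -0.0045, 0.1895]
orientation: [-0.047, 0.325, 0.944, 0.003]
wrist_force: [-1.9, 0.3, -3.9]
width: 0.006
```

```bash
python3 look.py 12
```

```text
14.75 [ 0.61405 -0.00452  0.18947] [ 0.677  0.625 -1.064  1.423  0.478  1.476  0.525] [-1.88  0.26 -3.92] [0.156 0.21  0.04 ] 0.005985737987747644
jaw yaw-ish(wing) 142.01133309570614
```

Request:
apply_moves:
  plan:
    - [0.08,-0.03,-0.02,0.19,0.46,0,0.05]
    - [0.16,-0.07,-0.03,0.38,0.93,0,0.05]
    - [0.24,-0.1,-0.04,0.57,1.4,0,0.05]
    - [0.32,-0.13,-0.05,0.76,1.85,0,0.05]
    - [0.4,-0.17,-0.07,0.95,2.3,0,0.05]
    - [0.48,-0.2,-0.08,1.14,2.78,0,0.05]

```text
time_s: 15.5
eef_pos: [0.6189, -0.0066, 0.1887]
orientation: [-0.073, 0.325, 0.943, 0.004]
wrist_force: [-1.8, 0.1, -2.5]
width: 0.006
```

```bash
python3 look.py 13
```

```text
15.5 [ 0.61894 -0.00657  0.18872] [ 0.648  0.67  -1.047  1.361  0.473  1.536  0.538] [-1.82  0.09 -2.49] [-0.007  0.144  0.002] 0.005963880066760536
jaw yaw-ish(wing) 142.0056216308759
```

Request:
apply_moves:
  plan:
    - [0.08,-0.03,-0.01,0.19,0.46,0,0.05]
    - [0.16,-0.07,-0.03,0.38,0.93,0,0.05]
    - [0.24,-0.1,-0.05,0.57,1.4,0,0.05]
    - [0.32,-0.13,-0.06,0.76,1.85,0,0.05]
    - [0.4,-0.17,-0.08,0.95,2.3,0,0.05]
    - [0.48,-0.2,-0.09,1.14,2.78,0,0.05]

```text
time_s: 16.25
eef_pos: [0.6238, -0.0086, 0.1878]
orientation: [-0.1, 0.324, 0.941, 0.006]
wrist_force: [-2.5, 0.1, -1.3]
width: 0.006
```

```bash
python3 look.py 14
```

```text
16.25 [ 0.62377 -0.00859  0.18779] [ 0.62   0.716 -1.031  1.298  0.466  1.596  0.55 ] [-2.55  0.07 -1.33] [0.012 0.193 0.002] 0.005964121546142012
jaw yaw-ish(wing) 142.0068283553536
```

Request:
apply_moves:
  plan:
    - [0.08,-0.03,-0.02,0.19,0.46,0,0.05]
    - [0.16,-0.07,-0.04,0.38,0.93,0,0.05]
    - [0.24,-0.1,-0.06,0.57,1.4,0,0.05]
    - [0.32,-0.13,-0.08,0.76,1.85,0,0.05]
    - [0.4,-0.17,-0.1,0.95,2.3,0,0.05]
    - [0.48,-0.2,-0.12,1.14,2.78,0,0.05]

```text
time_s: 17.0
eef_pos: [0.6286, -0.0107, 0.1865]
orientation: [-0.126, 0.323, 0.938, 0.007]
wrist_force: [-2.4, 0.7, -0.9]
width: 0.006
```

```bash
python3 look.py 15 side
```

```text
17.0 [ 0.62861 -0.01067  0.18653] [ 0.591  0.761 -1.016  1.234  0.46   1.656  0.562] [-2.39  0.65 -0.86] [-0.067  0.136  0.057] 0.0060499094644143265
jaw yaw-ish(wing) 142.00439708814318
```

View pics/side15z.png

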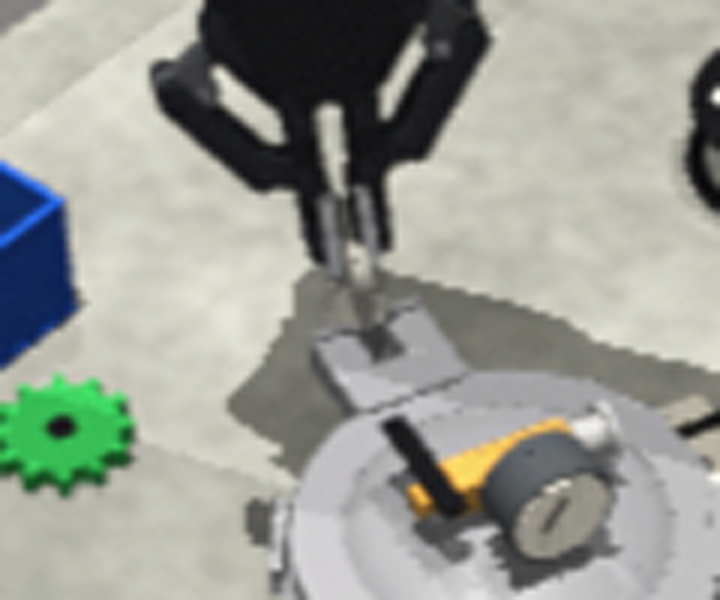

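Request:
apply_moves:
  plan:
    - [0.19,-0.08,-0.05,0.47,1.16,0,0.05]
    - [0.39,-0.16,-0.12,0.95,2.31,0,0.05]
    - [0.62,-0.25,-0.2,1.5,3.7,0,0.05]
    - [0.85,-0.35,-0.28,2.08,5.09,0,0.05]
    - [1.08,-0.44,-0.38,2.65,6.5,0,0.05]
    - [1.3,-0.53,-0.48,3.22,7.86,0,0.05]
    - [1.52,-0.62,-0.58,3.8,9.25,0,0.05]
    - [1.74,-0.71,-0.69,4.36,10.64,0,0.05]
    - [2.17,-0.89,-0.93,5.5,13.41,0,0.05]

```text
time_s: 18.18
eef_pos: [0.6502, -0.0198, 0.177]
orientation: [-0.251, 0.315, 0.915, 0.014]
wrist_force: [-2.6, -0.2, -2.3]
width: 0.0058
```

```bash
python3 look.py 16 side top
```

```text
18.175 [ 0.65022 -0.01982  0.17698] [ 0.451  0.979 -0.948  0.9    0.428  1.946  0.614] [-2.62 -0.24 -2.34] [-0.217 -0.13   0.115] 0.005755400716475389
jaw yaw-ish(wing) 142.01116558666783
```

View pics/side16.png

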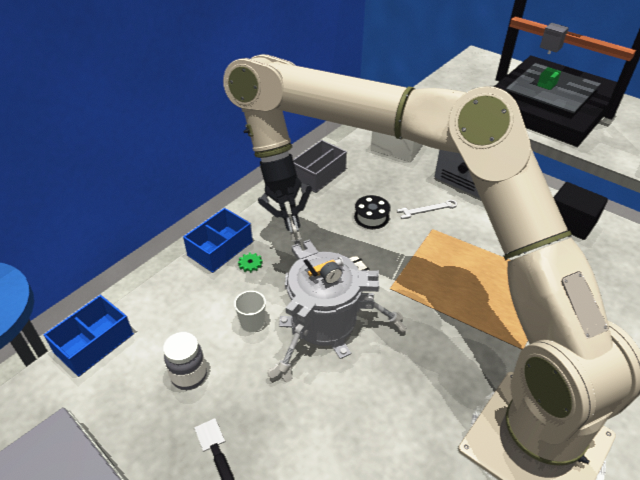

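Request:
apply_moves:
  plan:
    - [0,0,0,0,0,0,0.25]
    - [0,0,0,0,0,0,0.25]
    - [0,0,0,0,0,0,0.25]
    - [0.6,-0.25,1.2,0,0,0,0.25]
    - [1.2,-0.5,2.4,0,0,0,0.25]
    - [1.85,-0.76,3.5,0,0,0,0.25]
    - [1.85,-0.76,5.5,0,0,0,0.25]
    - [1.0,-0.4,7,-4,-9,0,0]
    - [-0.5,0.2,7.5,-7.5,-18,0,0]
    - [-2,0.8,7.5,-11,-27,0,0]

```text
time_s: 19.52
eef_pos: [0.6313, -0.0114, 0.2528]
orientation: [0.004, 0.326, 0.945, 0.001]
wrist_force: [0.8, -1.3, 1.4]
width: -0.0003
```

```bash
python3 look.py 17 side top
```

```text
19.525 [ 0.63126 -0.01144  0.25275] [ 0.604  0.478 -0.922  1.382  0.38   1.456  0.604] [ 0.84 -1.33  1.45] [-0.002  0.009 -0.039] -0.0002627550802631511
jaw yaw-ish(wing) 141.97198142268553
```

View pics/side17.png

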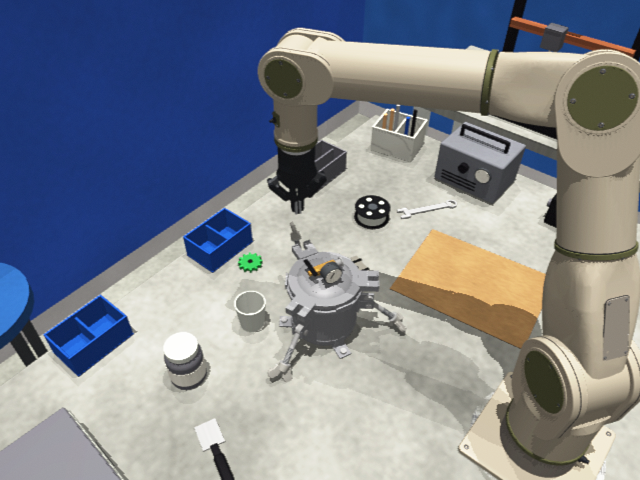

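Request:
apply_moves:
  plan:
    - [-1.2,0.7,0,0,0,0,0]
    - [-2.53,1.47,0,0,0,0,0]
    - [-2.53,1.47,0,0,0,0,0]
    - [-2.53,1.47,-2,0,0,0,0]
    - [-2.53,1.47,-4,0,0,0,0]
    - [-2.53,1.47,-5.6,0,0,0,0]
    - [-2.53,1.47,-5.6,0,0,0,0]

```text
time_s: 20.5
eef_pos: [0.5993, 0.0065, 0.1928]
orientation: [-0.0, 0.322, 0.947, -0.002]
wrist_force: [-0.2, 0.1, 0.3]
width: 0.0002
```

```bash
python3 look.py 18 side
```

```text
20.5 [0.59933 0.00654 0.1928 ] [ 0.625  0.454 -0.932  1.546  0.375  1.332  0.566] [-0.17  0.13  0.33] [ 0.011 -0.004  0.027] 0.0001713040107530198
jaw yaw-ish(wing) 142.44539933146095
```

View pics/side18z.png

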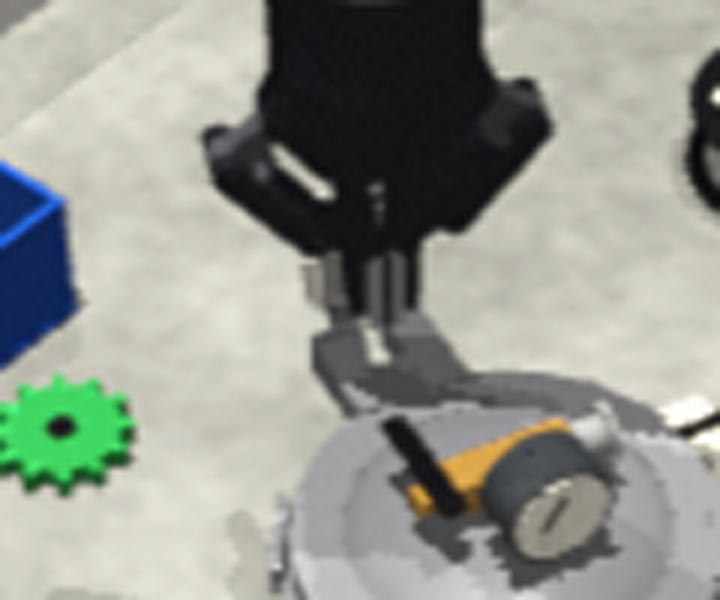

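Request:
apply_moves:
  plan:
    - [0.93,-0.38,0,0,0,0,0]
    - [1.85,-0.76,0,0,0,0,0]
    - [2.4,-0.98,0,0,0,0,0]
    - [3.1,-1.27,0,0,0,0,0]
    - [3.7,-1.52,-0.1,0,0,0,0]
    - [4.3,-1.76,-0.2,0,0,0,0]
    - [4.8,-1.97,-0.4,0,0,0,0]
    - [5.37,-2.2,-0.6,0,0,0,0]

```text
time_s: 21.55
eef_pos: [0.6538, -0.0154, 0.1878]
orientation: [0.001, 0.322, 0.947, -0.002]
wrist_force: [-0.5, 0.8, -0.4]
width: 0.0
```

```bash
python3 look.py 19 side
```

```text
21.55 [ 0.65383 -0.0154   0.18784] [ 0.561  0.57  -0.882  1.399  0.443  1.377  0.588] [-0.47  0.78 -0.42] [ 0.046  0.13  -0.026] 1.9339178044785948e-05
jaw yaw-ish(wing) 142.4510170799311
```

View pics/side19z.png

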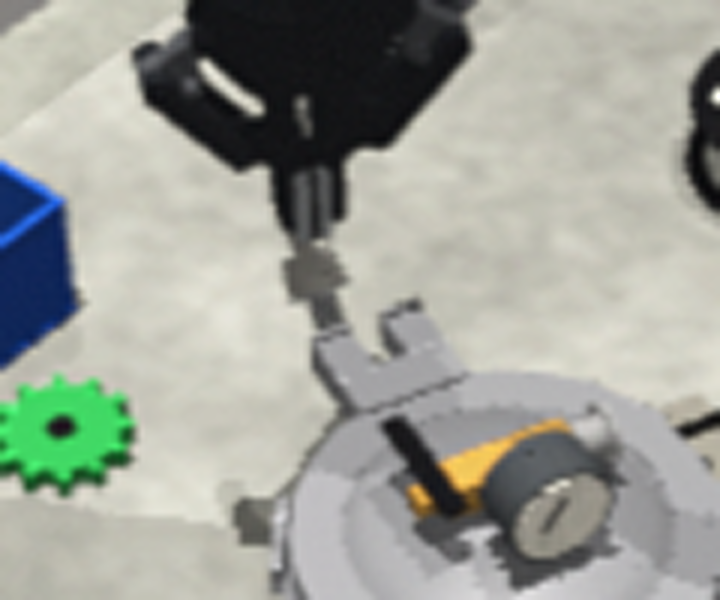

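Request:
apply_moves:
  plan:
    - [0.7,-0.28,-0.4,0,0,0,0]
    - [1.4,-0.57,-1.0,0,0,0,0]
    - [2.0,-0.82,-1.5,0,0,0,0]
    - [2.6,-1.06,-2.0,0,0,0,0]
    - [3.15,-1.29,-2.6,0,0,0,0]
    - [3.7,-1.5,-3.3,0,0,0,0]
    - [4.1,-1.68,-4.1,0,0,0,0]
    - [4.45,-1.82,-4.8,0,0,0,0]
    - [4.45,-1.82,-4.8,0,0,0,0]

```text
time_s: 22.72
eef_pos: [0.6985, -0.0343, 0.1386]
orientation: [0.0, 0.322, 0.947, -0.002]
wrist_force: [0.5, 0.3, 0.3]
width: 0.0002
```

```bash
python3 look.py 20 side
```

```text
22.725 [ 0.69854 -0.03427  0.13859] [ 0.509  0.696 -0.829  1.314  0.51   1.347  0.601] [0.51 0.31 0.31] [0.004 0.043 0.022] 0.0001583018538724468
jaw yaw-ish(wing) 142.4129155241791
```

View pics/side20z.png

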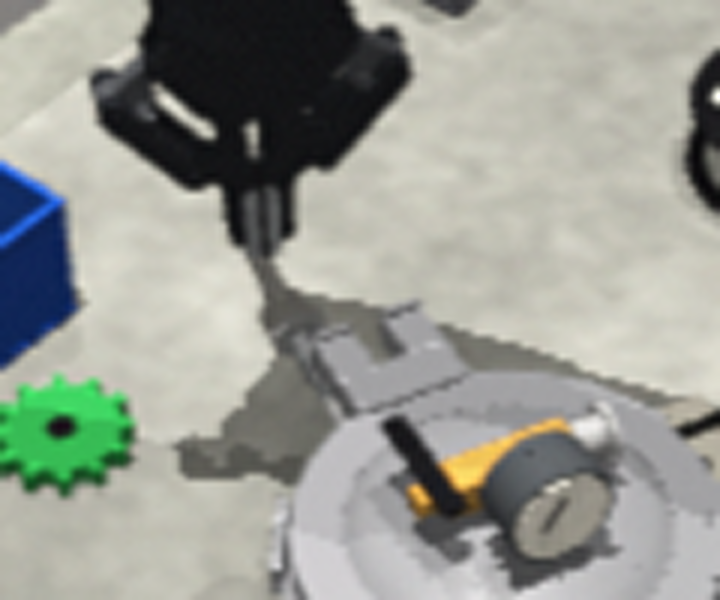

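Request:
apply_moves:
  plan:
    - [0.4,-0.16,-0.8,0,0,0,0]
    - [0.7,-0.28,-1.6,0,0,0,0]
    - [0.9,-0.37,-2.4,0,0,0,0]
    - [1.0,-0.42,-3.2,0,0,0,0]
    - [1.05,-0.43,-4,0,0,0,0]
    - [1.05,-0.43,-4.7,0,0,0,0]
    - [1.0,-0.41,-5,0,0,0,0]
    - [1.0,-0.41,-5,0,0,0,0]

```text
time_s: 23.78
eef_pos: [0.7083, -0.0381, 0.0889]
orientation: [-0.0, 0.322, 0.947, -0.002]
wrist_force: [-0.4, 0.3, -0.1]
width: 0.0
```

```bash
python3 look.py 21 side
```

```text
23.775 [ 0.7083  -0.03808  0.08885] [ 0.494  0.756 -0.803  1.328  0.545  1.281  0.591] [-0.37  0.32 -0.12] [-0.029  0.     0.018] 2.228423078138326e-05
jaw yaw-ish(wing) 142.42851246656213
```

View pics/side21z.png

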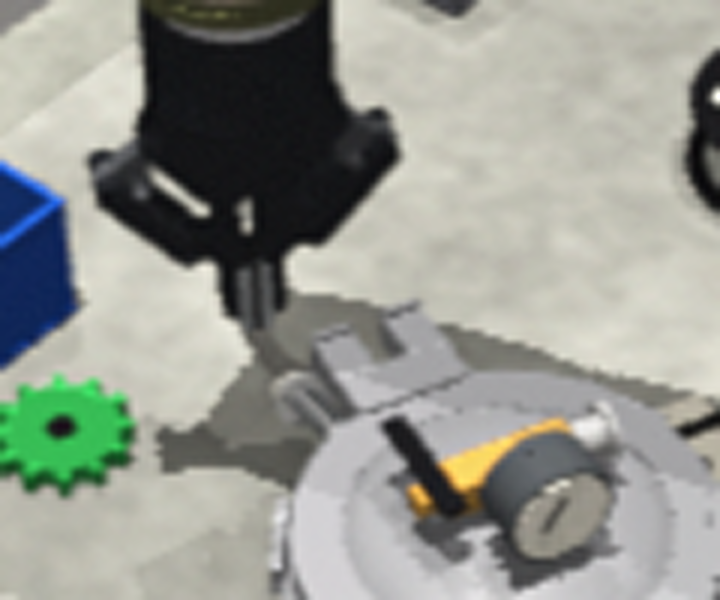

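Request:
apply_moves:
  plan:
    - [0,0,2,0,0,0,0]
    - [0,0,5,0,0,0,0]
    - [0,0,9,0,0,0,0]
    - [0,0,14,0,0,0,0]
    - [0,-5,17,0,0,0,0]
    - [0,-10,17,0,0,0,0]
    - [-2,-16,17,0,0,0,0]
    - [-5,-21,17,0,0,0,0]

```text
time_s: 24.82
eef_pos: [0.658, -0.2499, 0.2606]
orientation: [0.001, 0.322, 0.947, -0.002]
wrist_force: [1.5, 0.0, 0.8]
width: 0.0003
```

```bash
python3 look.py 22 side top
```

```text
24.825 [ 0.65799 -0.24995  0.26065] [ 0.786  0.624 -0.829  1.137  0.45   1.553  0.968] [1.53 0.   0.8 ] [-0.008 -0.009 -0.006] 0.0003144139997227568
jaw yaw-ish(wing) 142.407924760259
```

View pics/side22z.png

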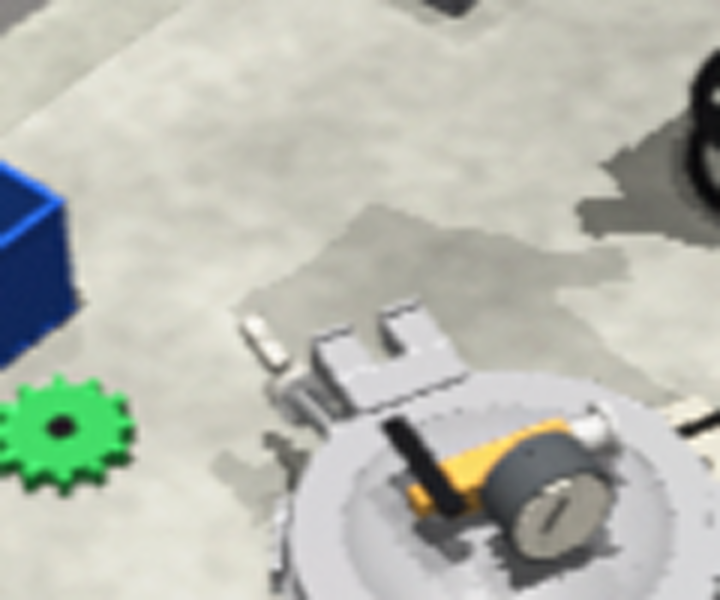

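View pics/top22z.png

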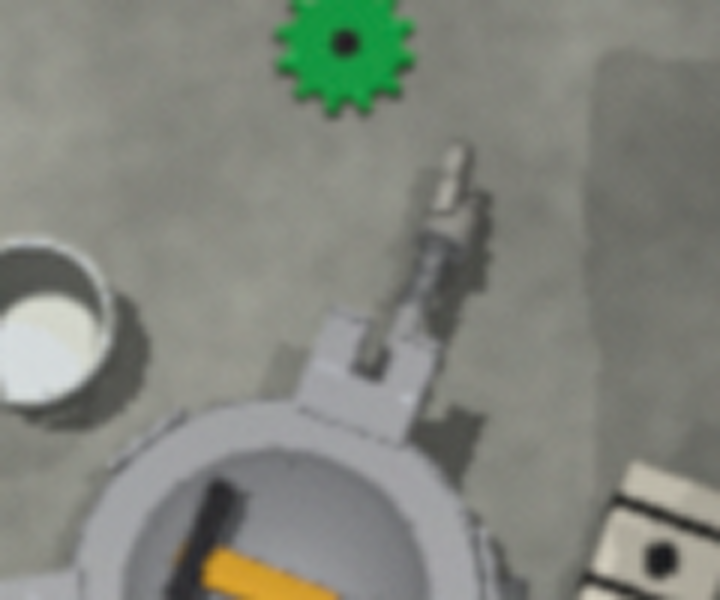

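Run:
```python
from h import *
p=[.5140,.0365,-.3889]
for th in(75,80,85,90,95,100,105):
    a=np.radians(th);s,c=np.sin(a),np.cos(a)
    f=lambda l,q,t:[.1+l*s-q*c,t,.09+l*c+q*s]
    P=[f(.097,.029,.008),f(.12,.029,.008),f(.079,0,0)]
    for n,o in(('side',(240,190)),('top',(250,170))): print(th,n,((proj(n,pot2w(p,P))-o+.5)*6).round().astype(int).tolist(),end=' ')
    print()
```

```text
75 side [[268, 258], [244, 214], [300, 325]] 75 top [[430, 172], [450, 118], [439, 220]] 
80 side [[264, 266], [239, 225], [299, 335]] 80 top [[434, 167], [454, 114], [440, 221]] 
85 side [[261, 275], [236, 237], [298, 345]] 85 top [[437, 164], [457, 112], [441, 223]] 
90 side [[259, 285], [234, 251], [298, 357]] 90 top [[439, 163], [459, 112], [441, 226]] 
95 side [[257, 297], [233, 267], [299, 369]] 95 top [[441, 163], [460, 115], [441, 231]] 
100 side [[257, 310], [233, 284], [301, 382]] 100 top [[442, 166], [461, 119], [440, 236]] 
105 side [[257, 325], [234, 302], [303, 395]] 105 top [[442, 170], [461, 126], [438, 243]]
```

Run:
```python
import cv2,numpy as np
for n,boxes in(('top',dict(lidleft=(240,255,60,50),gauge=(270,250,55,40),cup=(236,205,40,40),mould=(340,240,40,50),gear=(290,163,36,32),jar=(155,200,50,45))),('side',dict(gauge=(300,255,50,40),lidleft=(280,295,50,30),lidright=(350,265,30,30)))):
    a=cv2.imread(f'pics/{n}0.png',0);b=cv2.imread(f'pics/{n}22.png',0)
    for k,(x,y,w,h) in boxes.items():
        r=cv2.matchTemplate(b[y-8:y+h+8,x-8:x+w+8],a[y:y+h,x:x+w],cv2.TM_CCOEFF_NORMED); _,v,_,l=cv2.minMaxLoc(r); print(n,k,l[0]-8,l[1]-8,round(v,3))
```

```text
top lidleft 0 0 0.999
top gauge 0 0 0.999
top cup 0 0 1.0
top mould 0 0 0.929
top gear 0 0 0.996
top jar 0 0 1.0
side gauge 0 0 0.998
side lidleft 0 0 1.0
side lidright 0 0 0.96
```

View pics/side22.png

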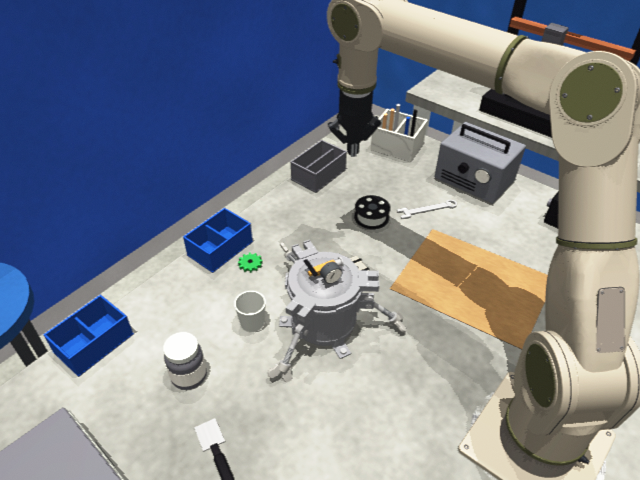

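The bolt is out and below level at pixel (285,250), the lid and bench items have not moved, and the arm is clear. Handing in.

```bash
python3 -c "
from cell import robot; print(robot.finish_job())"
```

```text
the job is handed in; nothing more can be done
None
```

The wing nut is slackened, and the swing bolt is out of its slot and hanging below level. I handed the job in after about 25 s of the 64 s allowed; no verdict came back.

- **Slackening:** touching the hub top and the lug's lip put the starting gap at about 0.5 mm. I turned the nut about 156° anticlockwise. A second touch at about 135° gave a gap of about 3.4 mm. The last 22° should bring it to about 3.9 mm, worked out from the thread pitch and not touched again.
- **Swinging out:** I tilted the bolt with the nut gripped to about 29°, passing the lip with only 2 to 3 N sideways and no binding. Then I pushed it down with the closed fingers.
- **Last checks:**
  - **Bolt:** it lies at roughly 105° from upright, judged by eye against projected angles.
  - **Lid and bench:** the lid, cup, mould, gear and jar showed zero pixel shift from the first pictures. The spool, scraper and wrench I checked only by eye.
  - **Arm:** it was clear of everything.
- **Failed check:** my first lip touch landed just past the lug's end, with at most about 3 N. I moved 2.7 mm inward, and the second touch worked.

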